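# Slide the sample carrier under the plastics reader and start it

### The job

With the fingertips, push the grey sample carrier flat along the table, lid end first, under the low white bridge of the plastics reader until it is against the end stop, then press the black start button down and let it spring back. Do not lift or tip the carrier and do not touch the white lid lying in its pocket; leave everything else where it stands.

Things in the scene. Friction and masses are not known exactly. Their poses are not given: they have to be found in the camera images.
- reader: white plastics reader, fixed: a low bridge 150 mm wide (its x), 90 mm deep (its y), 62 mm high, over a lane that runs along its own y, entry at the -y end. Origin on the table in mid-lane under the bridge's middle. Headroom 28 mm. Its y points to the robot's left, give or take 0.2 rad
- entry (a point): middle of the lane's mouth on the table, 94 mm before the bridge's middle (reader's y = -94 mm). Two aluminium fences 14 mm high stand 135 mm apart here and close in to 98 mm at y = -60 mm; from there they run straight to the end stop
- stop (a point): foot of the end stop's face in mid-lane, on the table at y = +60 mm in the reader's frame, beyond the bridge; the stop is 18 mm high. With the carrier against it, the carrier's centre is at y = -25 mm in the reader's frame, the lid is under the bridge's middle and the last 65 mm of the carrier stick out on the entry side
- carrier: grey plastic sample carrier, loose: a flat plate 90 mm wide (its x), 170 mm long (its y), 18 mm thick, about 0.3 kg, lying flat before the lane's entry, up to 0.3 rad askew and 20 mm to a side. Origin at the centre of its underside; its +y end, nearer the pocket, points to the reader. A 60 mm square pocket 5 mm deep holds the lid
- pocket (a point): centre of the floor of the carrier's pocket, 25 mm from the carrier's centre towards its +y end, 13 mm above its underside
- sample: the sample: a white plastic jar lid, 56 mm across, 10 mm thick, lying loose in the pocket, so that its top is 23 mm above the table. Origin at the centre of its underside
- start (a joint): start button's travel: 0 released, 0.006 m fully down; it springs back. Takes about 5 N to press fully
- start_top (a point): centre of the top of the start button, a black round button 36 mm across on a fixed grey housing on the table, at the left or the right end of the work area; pressed straight down
- jar: small clear screw-top jar, 52 mm across, 50 mm high, standing on the table either at the left or at the right end of the work area (it and the start button swap places); not part of the job. Origin at the middle of its underside
- plug: orange stepped plug, 44 mm across, 20 mm high, standing on top of the reader; not part of the job. Origin at the middle of its underside
- bucket: small yellow toy bucket, 60 mm across, 45 mm high, standing on the far side of the carrier's run; not part of the job. Origin at the middle of its underside
- bottle: blue bottle, 64 mm across, 160 mm high, standing at the far left; not part of the job. Origin at the middle of its underside
- offcut: plain grey plate without a pocket, 70 x 90 x 12 mm, lying at the far right; not part of the job. Origin at the middle of its underside
- spade: red toy spade, 200 mm long, lying close to the robot on its right; not part of the job. Origin at the underside of its middle, roughly
- spool: black empty spool, 70 mm across, 50 mm high, standing close to the robot on its left; not part of the job. Origin at the middle of its underside
Things that resemble listed ones, but are neither listed nor needed, are in the scene too. What is shaped like the part that bears start but purple or red is not meant.

How it is judged:
On the way, in this order (a step that is already met when the one before it is completed fails the run):
1. the carrier is under the bridge against the end stop, the lid in its pocket (y of carrier in the frame of reader between -0.03 and -0.02 m and x of carrier in the frame of reader between -0.007 and 0.007 m and angle between the y axis of carrier and the y axis of reader, either way round below 0.08 rad and height (world z) of carrier below 0.004 m and horizontal distance between sample and pocket below 0.008 m and z of sample in the frame of carrier below 0.016 m), for 0.2 s.
2. the start button is pressed down with the carrier in place (y of carrier in the frame of reader between -0.03 and -0.02 m and x of carrier in the frame of reader between -0.007 and 0.007 m and angle between the y axis of carrier and the y axis of reader, either way round below 0.08 rad and height (world z) of carrier below 0.004 m and value of joint start above 0.004 m), for 0.05 s.
At the end, for the whole second after the job is handed in: the carrier lies flat in the lane within 5 mm of the end stop, 7 mm of the lane's middle and 0.08 rad of its direction, at rest, the lid in its pocket, the start button sprung back (all of step 1 and value of joint start below 0.0015 m and linear speed of carrier below 0.01 m/s); the robot touches nothing.
It fails at once if the carrier is lifted or tipped (height (world z) of carrier above 0.01 m or angle between carrier's own z axis and vertical above 0.12 rad).
It fails at once if the sample leaves its pocket (horizontal distance between sample and pocket above 0.012 m or z of sample in the frame of carrier above 0.021 m).
It fails at once if the sample is touched by the robot (contact force between any of the fingers, the arm and sample above 1 N).
It fails at once if the start button is pressed before the carrier is against the stop (value of joint start above 0.003 m and y of carrier in the frame of reader below -0.034 m).
It fails at once if another thing on the table is shifted or knocked over (over 20 mm) (distance of any of jar, plug, bucket, bottle, offcut, spade, spool from where it was at the start of the episode above 0.02 m or angle between any of jar, plug, bucket, bottle, spool's own z axis and vertical above 0.4 rad).
It also fails if it takes over 64 s, if anything falls off the work surface, if the arm or the gripper's body presses on something with over 40 N, if the wrist force passes 120 N, or if a joint passes its speed limit or range.

### The arm

A 7-joint arm with a two-finger parallel gripper is mounted at the origin on the work surface. World frame = base frame: x ahead of the robot, y to its left, z up, the work surface at z = 0. Lengths are in m, angles in rad, forces in N, time in s.
With the tool pointing down it reaches from about 0.35 to 0.9 m from the base axis. Payload 8.1 kg.
Tool frame: the origin (TCP) lies at the centre of the arm's flange, where the gripper is bolted on; the fingertips stand 178 mm ahead of it and the grasp point (between the pads) lies 159 mm ahead of it; x points along the fingers, z is the direction in which the jaws open and shut, and the axes are right-handed (so a half turn about x gives the same grasp; the last joint's range is limited). The gripper opens to 92 mm and grips with 3 to 60 N. Pads are 19 mm wide; open, the fingers measure 130 mm over their backs; the gripper's body (75 mm by 190 mm) begins 47 mm behind the grasp point.
Start: joints at [1.095, 0.434, 0.025, 1.573, -0.012, 1.134, -0.075], TCP at [0.228, -0.582, 0.405] pointing down, gripper open.
Joint ranges: [-2.62, 2.62], [-0.44, 2.09], [-1.27, 1.32], [0.08, 2.57], [-1.32, 4.46], [0.12, 2], [-2.74, 2.74]. Speed limits (rad/s): [2.22, 2.22, 3.01, 3.01, 3.14, 3.14, 3.14].

### API

Orientations are given as a rotation vector (axis times angle).
In Python, from cell import arm, get_image, search_frame, pinpoint gives the robot as it stands.
- The arm moves only by the tool arm_command, never from a script. Its argument "motion" is a list of rows, each a list of 7 numbers: the finger opening in mm, from 0 to 91.8, then the shift along the tool's x, y, z in mm, then the turn, a rotation vector about the tool's x, y, z in degrees. In form: [[fingers, x, y, z, ax, ay, az], ...]. A call has 1 to 5 rows; each row shifts and turns the commanded pose from where the row before left it, along the tool's axes as they then stand; what a row does not reach is not made up. A row lasts 1/8 s, in which the tool goes at most 62.5 mm and 10.7 degrees, less where a joint would pass 70% of its speed; a pose out of reach is approached as far as the arm can. A call with a gripper value outside its range is refused whole. The fingers move at their own pace and stop on an object; "newtons" is the grip in N (left out, the last holds). Time passes only in rows, so rows that do not move let the fingers close. It gives the time, the measured TCP pose, the force and the opening at its end, in the units of the state.
- arm.observe(): the state, without advancing time (a new reading comes with each control period).
- get_image(name): name is "side" or "top" or "wrist"; returns a dict with "frame" (420x560x3 uint8, red, green, blue), "range_z" (420x560 float32, m along the optical axis (not along the pixel's ray), 0 where there is no reading), "K" (3x3 intrinsics, pixels), "origin" and "rotation" of the camera in the world; the wrist camera has in their place "tool_from_camera" (4x4, takes a point from camera to tool coordinates, whose origin is the TCP and whose axes are the tool frame's). Camera axes: x right, y down, z forward; pixel columns grow to the right and rows downward; lengths in m; the calibration is good to about 2 mm. A picture is of the moment at which its call begins: read the wrist's pose just before it.
- arm.sign_off(): hands the job in, once; it reports no verdict.
Trained networks look in the newest picture that a camera, given by its name, has taken for a name from the list of things; names that differ only in an ending like _2 or _b are one class to them, and where a whole thing is asked for, a point or a joint stands for the part that bears it (a point fixed in the world has none). Each returns a list of dicts, best first, with "p" (0 to 1); they miss things now and then, are a little off and sometimes report something else, mostly with a low value. They report only what shows in the picture. A call takes as long as a camera call. They do not tell look-alikes from the thing itself.
- search_frame(camera, target): "point" ([x, y, z] in m, in world coordinates, good to about 4 mm: the middle of the surface that is visible of it).
- pinpoint(camera, target): "point" ([x, y, z] in m, in world coordinates, good to about 4 mm: a listed point, or the origin of a listed thing).
The state is a dict: "clock": time; "joints": joint angles; "dq": joint speeds; "joint_efforts": joint torques, N m; "position": TCP position; "ee_rot": TCP orientation; "force": force on the tool from outside, world axes, zero at the start; "ft_torque": the same for the moment, N m; "width": opening from 0.0 (shut) to 1.0 (fully open).
Only numpy, scipy, OpenCV 4.12 (cv2) and the standard library are available. Lean on these libraries where they do the work, as an engineer would, in place of code of your own. Each camera call takes 0.05 s, during which the arm holds its last target. There are 200 camera calls.

## Working session

There is one attempt and no reset: what is moved stays moved. The work goes in short steps, Python scripts to look and compute and a tool call to move; the robot and the scene stay as the last step left them, time stands still between calls to the robot, and variables do not carry over. Pictures are saved under pics/ and viewed, about 8 in all and at most 12, crops included, and the job is handed in when it is done.

Besides the shell and the picture viewer there is one more tool, called after ">>>" in YAML: its name, and indented under it one key for each argument. arm_command: Moves the arm, as the interface text tells. Its arguments: {"type":"object","properties":{"motion":{"type":"array"},"newtons":{"type":"number"}},"required":["motion"]}

```bash
mkdir -p pics; cat > h.py <<'E'
import numpy as np, cv2
from cell import arm,get_image,search_frame,pinpoint
from scipy.spatial.transform import Rotation as R
def world(im,u,v,z=None):
    K=im["K"];d=np.array([(u-K[0,2])/K[0,0],(v-K[1,2])/K[1,1],1.]);
    r=np.array(im["rotation"]);r=r if r.shape==(3,3) else R.from_rotvec(r).as_matrix()
    o=np.array(im["origin"]);w=r@d
    s=im["range_z"][int(v),int(u)] if z is None else (z-o[2])/w[2]
    return o+s*w
def save(im,n): cv2.imwrite("pics/"+n,cv2.cvtColor(im["frame"],cv2.COLOR_RGB2BGR))
E
python3 - <<'E'
from h import *
s=arm.observe();print({k:np.round(v,3) for k,v in s.items()})
im={}
for c in("top","side"):
    im[c]=get_image(c);save(im[c],c+"0.png");print(c,im[c]["origin"],np.round(im[c]["rotation"],3).tolist(),im[c]["K"].tolist())
    for t in("reader","entry","stop","carrier","pocket","sample","start_top","jar","bucket"):
        print(t,[(round(d["p"],2),np.round(d["point"],3).tolist()) for d in pinpoint(c,t)[:3]])
a=np.hstack([im["top"]["frame"]]);cv2.imwrite("pics/t.png",cv2.resize(a[:,:,::-1],(800,600)))
E
```

```text
{'clock': np.float64(0.0), 'joints': array([ 1.095,  0.435,  0.025,  1.574, -0.012,  1.134, -0.075]), 'dq': array([ 0.   , -0.002, -0.001,  0.   ,  0.   , -0.   ,  0.   ]), 'joint_efforts': array([-2.0000e-03, -6.6785e+01,  9.8400e-01, -3.1447e+01, -6.0000e-02,
        4.3000e-02,  0.0000e+00]), 'position': array([ 0.228, -0.582,  0.404]), 'ee_rot': array([ 0.931,  1.364, -0.93 ]), 'force': array([ 1.073, -0.002, -0.287]), 'ft_torque': array([ 0.048, -0.   ,  0.047]), 'width': np.float64(1.0)}
top [ 0.46187509 -0.04331006  1.05496026] [-2.206, 2.178, -0.109] [[402.926327531943, 0.0, 275.14874955313013], [0.0, 402.926327531943, 212.09881872208584], [0.0, 0.0, 1.0]]
reader [(0.84, [0.506, 0.214, 0.003])]
entry [(0.53, [0.636, -0.416, -0.0])]
stop [(0.91, [0.493, 0.278, 0.001])]
carrier [(0.3, [0.507, 0.216, -0.002])]
pocket [(0.61, [0.531, -0.025, 0.009]), (0.45, [0.635, -0.416, 0.001])]
sample [(0.76, [0.531, -0.028, 0.006])]
start_top [(0.73, [0.469, -0.316, 0.021]), (0.73, [0.502, -0.505, 0.021]), (0.7, [0.424, -0.499, 0.02])]
jar [(0.79, [0.496, 0.39, -0.001])]
bucket [(0.85, [0.715, 0.128, -0.001])]
side [-0.09228912  0.72181929  0.98297722] [-0.9, 2.505, -1.087] [[431.46874899193557, 0.0, 280.66596670543663], [0.0, 431.46874899193557, 213.01201718721094], [0.0, 0.0, 1.0]]
reader [(0.65, [0.504, 0.217, 0.004]), (0.3, [0.533, -0.024, 0.011])]
entry [(0.49, [0.496, 0.272, 0.0]), (0.18, [0.634, -0.412, -0.006])]
stop [(0.85, [0.497, 0.272, 0.002])]
carrier [(0.88, [0.54, -0.05, 0.002])]
pocket [(0.68, [0.53, -0.027, 0.011])]
sample [(0.68, [0.532, -0.024, 0.015])]
start_top [(0.56, [0.379, -0.422, 0.02]), (0.56, [0.474, -0.32, 0.025]), (0.5, [0.5, -0.504, 0.02])]
jar [(0.87, [0.497, 0.393, 0.002])]
bucket [(0.9, [0.716, 0.129, -0.001]), (0.71, [0.72, 0.283, 0.004])]
```

View pics/t.png

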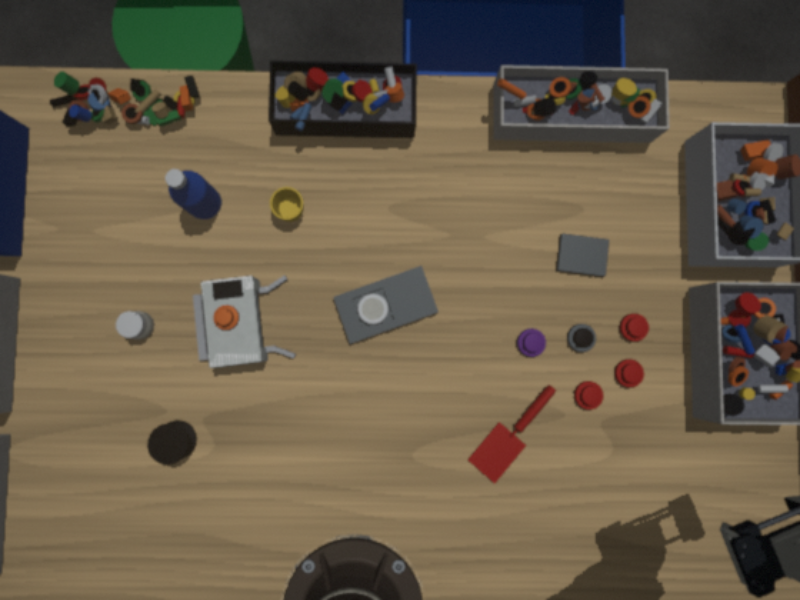

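View pics/side0.png

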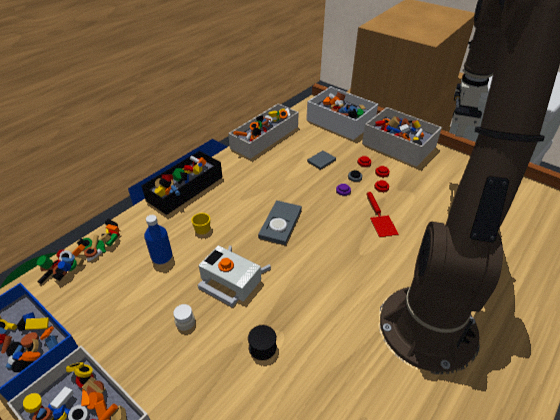

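Top view (800x600 pixels): the carrier is at (386,305), the reader at (232,320) and the lid at (373,308). Five buttons resemble the start button: purple (531,343), red (634,327), red (629,373), red (589,395) and black on a grey ring (581,337). Only the last one fits the description. I'll measure the poses and confirm the button with a crop.

```bash
python3 - <<'E'
from h import *
im=get_image("top");s=560/800
g=im["frame"]
crop=cv2.resize(g[200:300,330:470][:,:,::-1],(560,400),interpolation=cv2.INTER_CUBIC)
c2=cv2.resize(g[175:275,130:330][:,:,::-1],(800,400),interpolation=cv2.INTER_CUBIC)
cv2.imwrite("pics/b1.png",np.vstack([cv2.resize(crop,(280,200)).repeat(1,0) if 0 else cv2.copyMakeBorder(cv2.resize(crop,(280,200)),0,0,0,520,cv2.BORDER_CONSTANT),c2]))
# height map
H,W=g.shape[:2];uu,vv=np.meshgrid(np.arange(W),np.arange(H));K=im["K"]
r=R.from_rotvec(im["rotation"]).as_matrix() if np.shape(im["rotation"])==(3,) else np.array(im["rotation"])
z=im["range_z"];P=np.stack([(uu-K[0,2])/K[0,0]*z,(vv-K[1,2])/K[1,1]*z,z],-1)@r.T+im["origin"]
np.save("P.npy",P)
print("table z",np.median(P[300:310,200:300,2]),P[300:310,200:300,2].std())
def rect(zlo,zhi,x0,x1,y0,y1,n):
    m=(P[...,2]>zlo)&(P[...,2]<zhi)&(P[...,0]>x0)&(P[...,0]<x1)&(P[...,1]>y0)&(P[...,1]<y1)
    k,l,st,_=cv2.connectedComponentsWithStats(m.astype(np.uint8));i=1+np.argmax(st[1:,4]);q=P[l==i]
    rc=cv2.minAreaRect((q[:,:2]*1000).astype(np.float32));print(n,len(q),np.round(rc[0],1),np.round(rc[1],1),round(rc[2],2),"z",np.median(q[:,2]));print(np.round(cv2.boxPoints(rc)).tolist())
rect(.010,.035,.4,.65,-.2,.08,"carrier")
rect(.05,.07,.4,.65,.1,.32,"reader")
rect(.01,.05,.42,.52,-.36,-.285,"button")
for u,v in[(581,337)]: print(P[int(v*s),int(u*s)])
E
```

```text
table z -0.0005119273423742632 0.033420889675511496
carrier 2279 [540.5 -51.9] [ 90.1 170.3] 20.5 z 0.017999383073389108
[[468.0, 12.0], [528.0, -147.0], [613.0, -116.0], [553.0, 44.0]]
reader 2149 [504.2 213.3] [149.9  91.9] 7.51 z 0.06173277653141651
[[424.0, 249.0], [436.0, 158.0], [584.0, 177.0], [572.0, 269.0]]
button 263 [ 475.1 -318.5] [49.2 49.1] 62.41 z 0.0188519607410631
[[442.0, -329.0], [485.0, -352.0], [508.0, -308.0], [465.0, -285.0]]
[ 0.488058   -0.40347133  0.02115508]
```

View pics/b1.png

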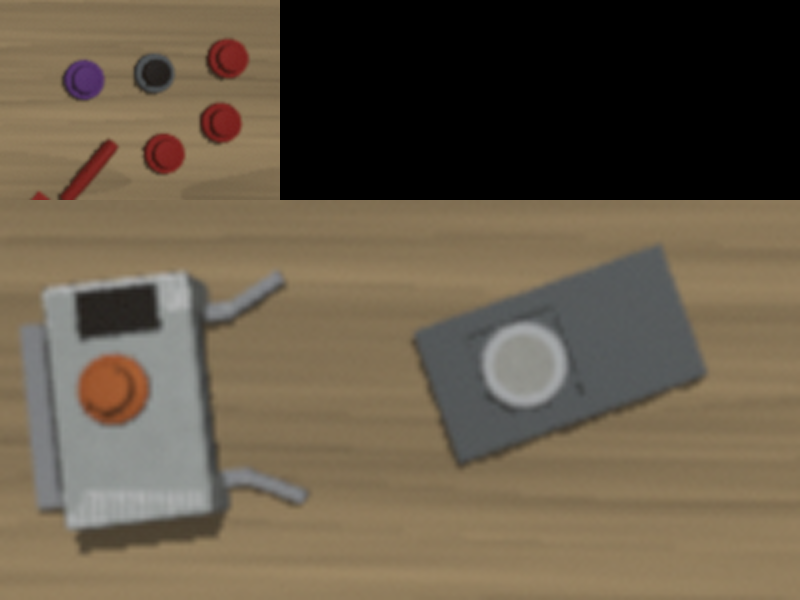

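The crop shows the black button on a grey housing, and the others are purple or red, so the start button is at about (0.488, -0.403, 0.021). The carrier measures 90x170 mm and sits about 13° askew to the reader, laterally centred. Next I'll plan the approach behind its rear edge.

```bash
cat >> h.py <<'E'
# reader frame: origin, yaw of its y axis from world y (rad)
RO=np.array([.5042,.2133]);RY=np.radians(7.51)
def Rz(a): return np.array([[np.cos(a),-np.sin(a)],[np.sin(a),np.cos(a)]])
def r2w(p,yaw=RY): return RO+Rz(yaw)@np.array(p)
def w2r(p): return Rz(RY).T@(np.array(p)-RO)
def plan(xy,z,yaw):
    """tool down, z axis along +-(cos yaw, sin yaw)"""
    s=arm.observe();C=R.from_rotvec(s["ee_rot"]).as_matrix()
    zz=np.array([np.cos(yaw),np.sin(yaw),0]);zz*=np.sign(zz@C[:,2]);xx=np.array([0,0,-1.])
    T=np.stack([xx,np.cross(zz,xx),zz],1)
    dp=np.array([*xy,z])-s["position"]
    print("clock",round(s["clock"],2),"pos",np.round(s["position"],4),"toolZ",np.round(C[:,2],3),"toolY",np.round(C[:,1],3),"F",np.round(s["force"],1),"w",round(float(s["width"]),2))
    print(" shift mm (tool now)",np.round(C.T@dp*1000,1),"turn deg",np.round(np.degrees(R.from_matrix(C.T@T).as_rotvec()),2), " shift in target axes",np.round(T.T@dp*1000,1))
E
python3 - <<'E'
from h import *
print(w2r([.5405,-.0519]),w2r([.5705,-.1315]))
plan([.581,-.160],.250,np.radians(20.5))
E
```

```text
[ 0.00132719 -0.26766951] [ 0.02066619 -0.35050769]
clock 1.05 pos [ 0.2276 -0.5821  0.4048] toolZ [ 0.364 -0.931  0.   ] toolY [ 0.931  0.364 -0.   ] F [0.1 0.8 0.4] w 1.0
 shift mm (tool now) [ 154.7  482.8 -264.4] turn deg [-89.14   0.     0.  ]  shift in target axes [154.8 271.6 478.8]
```

>>> arm_command:
  motion:
    - [40,0,48,-26,0,0,0]
    - [40,0,48,-26,0,0,0]
    - [40,0,48,-26,0,0,0]
    - [40,0,48,-26,0,0,0]
    - [40,0,48,-26,0,0,0]
  newtons: 40

```text
clock: 1.68
position: [0.4047, -0.3722, 0.405]
ee_rot: [0.93, 1.362, -0.931]
force: [1.3, -0.2, -0.5]
width: 0.505
```

>>> arm_command:
  motion:
    - [40,0,48,-26,0,0,0]
    - [40,0,48,-26,0,0,0]
    - [40,0,48,-26,0,0,0]
    - [40,0,48,-26,0,0,0]
    - [40,0,48,-26,0,0,0]

```text
clock: 2.3
position: [0.581, -0.1638, 0.4049]
ee_rot: [0.931, 1.362, -0.931]
force: [1.4, -0.5, 0.4]
width: 0.439
```

>>> arm_command:
  motion:
    - [40,15,0,0,-10,0,0]
    - [40,15,0,0,-10,0,0]
    - [40,15,0,0,-10,0,0]
    - [40,15,0,0,-10,0,0]
    - [40,15,0,0,-10,0,0]

```text
clock: 2.92
position: [0.58, -0.1652, 0.3293]
ee_rot: [0.251, 1.556, -0.251]
force: [0.3, -0.6, 0.4]
width: 0.437
```

>>> arm_command:
  motion:
    - [40,15,0,0,-10,0,0]
    - [40,15,0,0,-10,0,0]
    - [40,15,0,0,-10,0,0]
    - [40,15,0,0,-9,0,0]
    - [40,0,0,0,0,0,0]

```text
clock: 3.55
position: [0.5795, -0.1655, 0.2686]
ee_rot: [-0.277, 1.555, 0.279]
force: [0.1, -1.0, -0.4]
width: 0.437
```

```bash
python3 - <<'E'
from h import *
plan([.581,-.160],.185,np.radians(20.5))
E
```

```text
clock 3.55 pos [ 0.5795 -0.1655  0.2686] toolZ [ 0.938  0.347 -0.002] toolY [-0.347  0.938  0.001] F [ 0.1 -1.  -0.4] w 0.44
 shift mm (tool now) [83.6  4.5  3.4] turn deg [-0.22 -0.1  -0.08]  shift in target axes [83.6  4.6  3.3]
```

>>> arm_command:
  motion:
    - [40,30,0,1,0,0,0]
    - [40,30,0,1,0,0,0]
    - [40,15,0,1,0,0,0]
    - [40,8,0,0,0,0,0]
    - [40,0,4,0,0,0,0]

```text
clock: 4.18
position: [0.5816, -0.1605, 0.187]
ee_rot: [-0.278, 1.553, 0.277]
force: [-0.5, 0.3, 0.3]
width: 0.433
```

```bash
python3 - <<'E'
from h import *
im=get_image("wrist");save(im,"w1.png")
plan([.5705+.35*.0095,-.1315-.937*.0095],.185,np.radians(20.5))
E
```

```text
clock 4.22 pos [ 0.5815 -0.1596  0.1874] toolZ [0.938 0.348 0.001] toolY [-0.348  0.938 -0.   ] F [-0.1  0.6  0.3] w 0.44
 shift mm (tool now) [ 2.4 20.7 -0.6] turn deg [-0.16  0.04  0.01]  shift in target axes [ 2.4 20.7 -0.5]
```

View pics/w1.png

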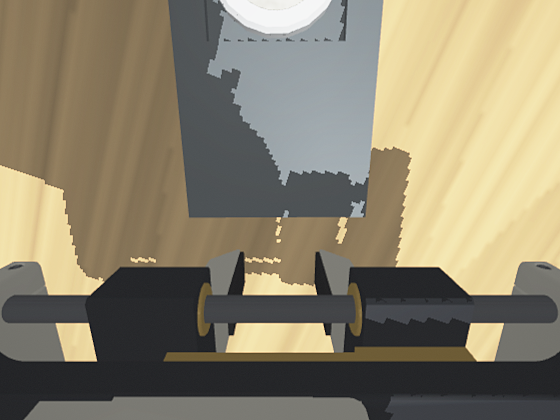

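The wrist view shows the carrier's rear edge at row 216, columns 188–366, centred between the fingers at columns 235 and 325. I'll push straight for about 45 mm, then along an arc.

>>> arm_command:
  motion:
    - [40,1.5,10,0,0,0,0]
    - [40,0,6,0,0,0,0]
    - [40,0,4,0,0,0,0]
    - [40,0,5,0,0,0,0]
    - [40,0,6,0,0,0,0]

```text
clock: 4.85
position: [0.5708, -0.1318, 0.1855]
ee_rot: [-0.279, 1.552, 0.277]
force: [1.5, -3.0, 2.1]
width: 0.433
```

>>> arm_command:
  motion:
    - [40,0,7,0,0,0,0]
    - [40,0,7,0,0,0,0]
    - [40,0,7,0,0,0,0]
    - [40,0,7,0,0,0,0]
    - [40,0,7,0,0,0,0]

```text
clock: 5.48
position: [0.5585, -0.0983, 0.1855]
ee_rot: [-0.279, 1.552, 0.278]
force: [2.1, -4.6, 4.3]
width: 0.433
```

>>> arm_command:
  motion:
    - [40,0,6.5,0,1,0,0]
    - [40,0,6.5,0,1,0,0]
    - [40,0,6.5,0,1,0,0]
    - [40,0,6.5,0,1,0,0]
    - [40,0,6.5,0,1,0,0]

```text
clock: 6.1
position: [0.548, -0.0672, 0.1851]
ee_rot: [-0.209, 1.561, 0.209]
force: [0.1, -4.0, 3.4]
width: 0.438
```

```bash
cat >> h.py <<'E'
def track(name):
    plan(r2w([0,-.1195]),.184,RY)
    s=arm.observe();C=R.from_rotvec(s["ee_rot"]).as_matrix();print("tool in reader",np.round(w2r(s["position"][:2])*1000,1),"yaw rel",np.round(np.degrees(np.arctan2(C[1,2],C[0,2])-RY),2))
    im=get_image("wrist");save(im,name);T=np.array(im["tool_from_camera"]);K=im["K"]
    z=im["range_z"];H,W=z.shape;uu,vv=np.meshgrid(np.arange(W),np.arange(H))
    P=np.stack([(uu-K[0,2])/K[0,0]*z,(vv-K[1,2])/K[1,1]*z,z],-1)@T[:3,:3].T+T[:3,3]
    P=P@C.T+s["position"]; f=im["frame"].astype(int); 
    m=(z>0)&(abs(P[...,2]-.018)<.003)
    m=cv2.morphologyEx(m.astype(np.uint8),cv2.MORPH_OPEN,np.ones((5,5)))
    k,l,st,_=cv2.connectedComponentsWithStats(m);i=1+np.argmax(st[1:,4]);q=P[l==i]
    q2=np.array([w2r(p) for p in q[:,:2]])*1000
    # side edges and rear edge in reader frame
    ys=np.arange(np.percentile(q2[:,1],2)+5,np.percentile(q2[:,1],98)-5,4);L=[];Rr=[];Y=[]
    for y in ys:
        b=q2[abs(q2[:,1]-y)<2]
        if len(b)>10: L.append(b[:,0].min());Rr.append(b[:,0].max());Y.append(y)
    Y=np.array(Y);L=np.array(L);Rr=np.array(Rr);ok=abs(Rr-L-91)<4
    print("rear y",round(q2[:,1].min(),1),"n ok",ok.sum(),"of",len(Y))
    if ok.sum()>3:
        p=np.polyfit(Y[ok],(L+Rr)[ok]/2,1);print("axis: angle deg",round(-np.degrees(np.arctan(p[0])),2),"x at rear",round(np.polyval(p,q2[:,1].min()),1),"x at y=-60",round(np.polyval(p,-60),1), "x at front",round(np.polyval(p,q2[:,1].min()+170),1),"width",round(np.median((Rr-L)[ok]),1))
E
python3 -c "
from h import *
track('w2.png')"
```

```text
clock 6.1 pos [ 0.548  -0.0672  0.1851] toolZ [ 0.965  0.264 -0.   ] toolY [-0.264  0.965  0.   ] F [ 0.1 -4.   3.4] w 0.44
 shift mm (tool now) [  1.1 163.7  15.6] turn deg [ 7.78 -0.02 -0.  ]  shift in target axes [  1.1 164.3  -6.7]
tool in reader [   6.7 -283.8] yaw rel 7.78
rear y -279.2 n ok 26 of 26
axis: angle deg 8.12 x at rear 4.0 x at y=-60 -27.2 x at front -20.2 width 91.3
```

>>> arm_command:
  motion:
    - [40,0,5.5,0,1.4,0,0]
    - [40,0,5.5,0,1.4,0,0]
    - [40,0,5.5,0,1.4,0,0]
    - [40,0,5.5,0,1.4,0,0]
    - [40,0,5.5,0,1.4,0,0]

```text
clock: 6.78
position: [0.5421, -0.0403, 0.1851]
ee_rot: [-0.113, 1.568, 0.114]
force: [0.4, -2.5, 1.1]
width: 0.435
```

```bash
python3 -c "
from h import *
track('w3.png')"
```

```text
clock 6.78 pos [ 0.5421 -0.0403  0.1851] toolZ [ 0.99   0.144 -0.   ] toolY [-0.144  0.99   0.   ] F [ 0.4 -2.5  1.1] w 0.43
 shift mm (tool now) [  1.1 136.9  -2.6] turn deg [ 0.76 -0.01 -0.01]  shift in target axes [  1.1 136.8  -4.4]
tool in reader [   4.4 -256.3] yaw rel 0.76
rear y -247.7 n ok 25 of 25
axis: angle deg 4.27 x at rear 2.4 x at y=-60 -11.6 x at front -10.3 width 90.4
```

>>> arm_command:
  motion:
    - [40,0,4,0,0.4,0,0]
    - [40,0,4,0,0.4,0,0]
    - [40,0,4,0,0,0,0]
    - [40,0,4,0,0,0,0]
    - [40,0,0,0,0,0,0]

```text
clock: 7.45
position: [0.54, -0.0243, 0.1852]
ee_rot: [-0.104, 1.568, 0.105]
force: [0.2, -0.6, -0.1]
width: 0.439
```

```bash
python3 -c "
from h import *
track('w4.png')"
```

```text
clock 7.45 pos [ 0.54   -0.0243  0.1852] toolZ [0.991 0.132 0.   ] toolY [-0.132  0.991  0.001] F [ 0.2 -0.6 -0.1] w 0.44
 shift mm (tool now) [  1.3 120.7  -4.3] turn deg [ 0.09  0.01 -0.03]  shift in target axes [  1.2 120.7  -4.5]
tool in reader [   4.5 -240.2] yaw rel 0.09
rear y -230.7 n ok 25 of 25
axis: angle deg 2.08 x at rear 2.4 x at y=-60 -3.8 x at front -3.7 width 90.2
```

>>> arm_command:
  motion:
    - [40,0,4,-0.2,0,0,0]
    - [40,0,4,-0.2,0,0,0]
    - [40,0,4,-0.2,0,0,0]
    - [40,0,4,-0.2,0,0,0]
    - [40,0,4,-0.2,0,0,0]

```text
clock: 8.12
position: [0.5364, -0.0049, 0.1852]
ee_rot: [-0.104, 1.568, 0.104]
force: [-0.1, -1.6, 0.4]
width: 0.436
```

>>> arm_command:
  motion:
    - [40,0,4,-0.2,0,0,0]
    - [40,0,4,-0.2,0,0,0]
    - [40,0,4,-0.2,0,0,0]
    - [40,0,4,-0.2,0,0,0]
    - [40,0,4,-0.2,0,0,0]

```text
clock: 8.75
position: [0.5328, 0.0146, 0.1852]
ee_rot: [-0.104, 1.568, 0.103]
force: [0.7, -3.1, 0.2]
width: 0.438
```

```bash
python3 -c "
from h import *
track('w5.png')"
```

```text
clock 8.75 pos [0.5328 0.0146 0.1852] toolZ [0.991 0.131 0.   ] toolY [-0.131  0.991 -0.   ] F [ 0.7 -3.1  0.2] w 0.44
 shift mm (tool now) [ 1.2 81.2 -2.3] turn deg [0.04 0.   0.01]  shift in target axes [ 1.2 81.2 -2.4]
tool in reader [   2.4 -200.7] yaw rel 0.04
rear y -190.8 n ok 26 of 26
axis: angle deg 0.07 x at rear 0.2 x at y=-60 0.0 x at front -0.0 width 90.1
```

View pics/w5.png

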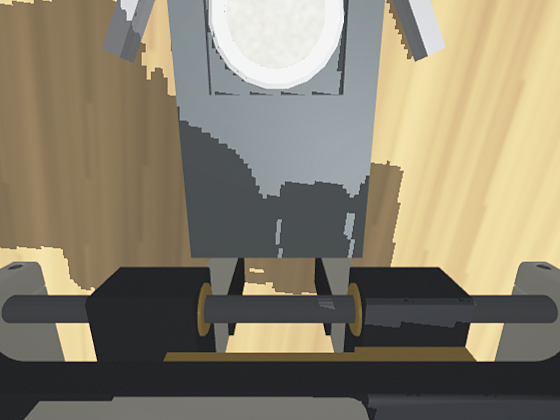

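The view shows the carrier square between the fences (fence tips at columns 125 and 425), with the lid centred in its pocket. The carrier is aligned (0.07°, x≈0), with about 81 mm left to go.

>>> arm_command:
  motion:
    - [40,0,6,-0.1,0,0,0]
    - [40,0,6,-0.1,0,0,0]
    - [40,0,6,-0.1,0,0,0]
    - [40,0,6,-0.1,0,0,0]
    - [40,0,6,-0.1,0,0,0]

```text
clock: 9.43
position: [0.5283, 0.0445, 0.1852]
ee_rot: [-0.104, 1.568, 0.104]
force: [0.5, -2.1, 1.7]
width: 0.438
```

>>> arm_command:
  motion:
    - [40,0,6,-0.1,0,0,0]
    - [40,0,6,-0.1,0,0,0]
    - [40,0,6,-0.1,0,0,0]
    - [40,0,6,-0.1,0,0,0]
    - [40,0,6,-0.1,0,0,0]

```text
clock: 10.05
position: [0.5239, 0.0741, 0.1852]
ee_rot: [-0.104, 1.568, 0.103]
force: [0.6, -3.3, 1.0]
width: 0.434
```

>>> arm_command:
  motion:
    - [40,0,4,0,0,0,0]
    - [40,0,4,0,0,0,0]
    - [40,0,3,0,0,0,0]
    - [40,0,3,0,0,0,0]
    - [40,0,3,0,0,0,0]

```text
clock: 10.68
position: [0.5217, 0.0907, 0.1852]
ee_rot: [-0.103, 1.568, 0.103]
force: [0.6, -4.1, 1.3]
width: 0.435
```

```bash
python3 -c "
from h import *
track('w6.png')"
```

```text
clock 10.68 pos [0.5217 0.0907 0.1852] toolZ [ 0.991  0.131 -0.   ] toolY [-0.131  0.991 -0.   ] F [ 0.6 -4.1  1.3] w 0.43
 shift mm (tool now) [ 1.2  4.3 -1.3] turn deg [ 0.03 -0.    0.01]  shift in target axes [ 1.2  4.3 -1.3]
tool in reader [   1.3 -123.8] yaw rel 0.03
rear y -114.4 n ok 15 of 15
axis: angle deg 0.09 x at rear -0.9 x at y=-60 -1.0 x at front -1.1 width 90.1
```

>>> arm_command:
  motion:
    - [40,0,1.5,0,0,0,0]
    - [40,0,1.5,0,0,0,0]
    - [40,0,1,0,0,0,0]
    - [40,0,0.5,0,0,0,0]

```text
clock: 11.22
position: [0.5211, 0.0951, 0.1852]
ee_rot: [-0.104, 1.568, 0.103]
force: [0.2, -3.0, 2.8]
width: 0.433
```

>>> arm_command:
  motion:
    - [40,0,0.7,0,0,0,0]
    - [40,0,0.7,0,0,0,0]

```text
clock: 11.48
position: [0.521, 0.0959, 0.1852]
ee_rot: [-0.104, 1.568, 0.102]
force: [0.0, -6.0, 3.6]
width: 0.436
```

```bash
python3 -c "
from h import *
track('w7.png')"
```

```text
clock 11.47 pos [0.521  0.0959 0.1852] toolZ [ 0.991  0.131 -0.   ] toolY [-0.131  0.991 -0.001] F [ 0.  -6.   3.6] w 0.44
 shift mm (tool now) [ 1.2 -0.9 -1.3] turn deg [ 0.02 -0.01  0.05]  shift in target axes [ 1.2 -0.9 -1.3]
tool in reader [   1.3 -118.6] yaw rel 0.02
rear y -109.2 n ok 13 of 13
axis: angle deg -0.08 x at rear -1.0 x at y=-60 -0.9 x at front -0.8 width 90.1
```

>>> arm_command:
  motion:
    - [40,0,0.8,0,0,0,0]
    - [40,0,0.7,0,0,0,0]
    - [40,0,0,0,0,0,0]

```text
clock: 11.9
position: [0.521, 0.0963, 0.1852]
ee_rot: [-0.104, 1.569, 0.1]
force: [1.8, -9.1, 3.7]
width: 0.433
```

The force is up to 9 N and the carrier no longer advances, so it is against the stop. I'll back off, lift and look.

>>> arm_command:
  motion:
    - [40,0,-5,0,0,0,0]
    - [40,0,-25,0,0,0,0]
    - [40,0,-25,0,0,0,0]
    - [40,-40,-20,0,0,0,0]
    - [0,-60,0,0,0,0,0]

```text
clock: 12.52
position: [0.5301, 0.0222, 0.2848]
ee_rot: [-0.102, 1.572, 0.103]
force: [1.8, 0.4, 0.3]
width: 0.368
```

```bash
python3 - <<'E'
from h import *
track('w8.png')
im=get_image("top")
g=im["frame"];hsv=cv2.cvtColor(g,cv2.COLOR_RGB2HSV)
P=np.load("P.npy")
# button: cylinder above table near pixel (407,236)
m=np.zeros(g.shape[:2],bool);m[220:252,392:422]=1
H,W=g.shape[:2];uu,vv=np.meshgrid(np.arange(W),np.arange(H))
h=m&(P[...,2]>.008);d=m&(g.max(2)<45)
for n,q in(("raised",h),("dark",d)):
    print(n,q.sum(),P[q][:,:2].mean(0),P[q].min(0),P[q].max(0),np.median(P[q][:,2]),uu[q].mean(),vv[q].mean())
print(np.round([P[236,c] for c in range(396,420,2)],4))
plan([.488,-.403],.28,RY)
E
```

```text
clock 12.53 pos [0.5301 0.0222 0.2848] toolZ [ 0.992  0.13  -0.004] toolY [-0.13   0.992  0.001] F [1.8 0.4 0.3] w 0.37
 shift mm (tool now) [100.8  73.3  -0.3] turn deg [-0.06 -0.22 -0.05]  shift in target axes [100.8  73.4  -0.7]
tool in reader [   0.7 -192.9] yaw rel -0.06
rear y -107.3 n ok 15 of 15
axis: angle deg -0.21 x at rear -1.0 x at y=-60 -0.9 x at front -0.4 width 89.6
raised 305 [ 0.48374549 -0.40257841] [ 0.45970414 -0.43694091  0.0080464 ] [ 0.50920018 -0.04331006  1.05496026] 0.01693525526322448 407.40983606557376 236.63606557377048
dark 60 [ 0.47988854 -0.40902766] [ 0.47004207 -0.42270803  0.01624168] [ 0.49602802 -0.39285458  0.02585907] 0.02128765402935906 408.2 238.2
[[ 0.4857 -0.3847 -0.0014]
 [ 0.4855 -0.3871  0.0076]
 [ 0.4855 -0.391   0.0117]
 [ 0.4853 -0.3929  0.0217]
 [ 0.4854 -0.3987  0.0197]
 [ 0.4854 -0.4022  0.0246]
 [ 0.4856 -0.4089  0.0203]
 [ 0.4856 -0.4137  0.0214]
 [ 0.4857 -0.4196  0.0196]
 [ 0.4857 -0.4236  0.0229]
 [ 0.4861 -0.4337  0.0098]
 [ 0.4865 -0.4446 -0.005 ]]
clock 12.62 pos [0.5325 0.0247 0.2907] toolZ [0.991 0.132 0.009] toolY [-0.132  0.991  0.001] F [1.  0.4 0.2] w 0.29
 shift mm (tool now) [   9.3 -418.1 -100.5] turn deg [ 0.05  0.53 -0.06]  shift in target axes [  10.7 -418.2 -100. ]
```

View pics/w8.png

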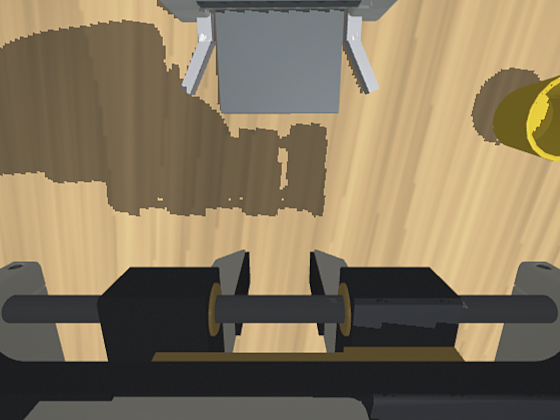

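The view shows the carrier's rear end sticking out of the lane squarely (columns 215–342), in place. Next is the button; I'll stop short of it and look from close by.

>>> arm_command:
  motion:
    - [0,0,-50,-10,0,0,0]
    - [0,0,-55,-11,0,0,0]
    - [0,0,-55,-11,0,0,0]
    - [0,0,-55,-12,0,0,0]
    - [0,0,-55,-12,0,0,0]

```text
clock: 13.25
position: [0.5105, -0.2523, 0.285]
ee_rot: [-0.104, 1.567, 0.105]
force: [0.4, 0.5, 0.1]
width: 0.003
```

>>> arm_command:
  motion:
    - [0,0,-55,-12,0,0,0]
    - [0,0,-55,-12,0,0,0]
    - [0,0,-55,-12,0,0,0]
    - [0,0,-55,-11,0,0,0]
    - [0,0,0,0,0,0,0]

```text
clock: 13.88
position: [0.4908, -0.4806, 0.284]
ee_rot: [-0.1, 1.569, 0.097]
force: [-0.3, 0.4, 0.3]
width: 0.006
```

```bash
python3 - <<'E'
from h import *
s=arm.observe();im=get_image("wrist");save(im,"w9.png")
C=R.from_rotvec(s["ee_rot"]).as_matrix();T=np.array(im["tool_from_camera"]);K=im["K"];z=im["range_z"];H,W=z.shape;uu,vv=np.meshgrid(np.arange(W),np.arange(H))
P=(np.stack([(uu-K[0,2])/K[0,0]*z,(vv-K[1,2])/K[1,1]*z,z],-1)@T[:3,:3].T+T[:3,3])@C.T+s["position"]
near=np.hypot(P[...,0]-.485,P[...,1]+.408)<.032
for lo,hi in((.008,.05),(.019,.05)):
    q=P[near&(P[...,2]>lo)&(P[...,2]<hi)];(c,sz,a)=cv2.minAreaRect((q[:,:2]*1000).astype(np.float32));print(lo,len(q),np.round(c,1),np.round(sz,1),"z med/max",np.median(q[:,2]),np.percentile(q[:,2],98))
print(np.histogram(P[near][:,2],bins=np.arange(-.004,.034,.002)))
plan([.485,-.408],.24,RY)
E
```

```text
0.008 3361 [ 483.  -409.5] [51. 51.] z med/max 0.018348170157520383 0.02189877427703216
0.019 1635 [ 482.5 -409.6] [34.4 34. ] z med/max 0.020649673180375694 0.022134947092443596
(array([ 212, 1232,   46,    0,    0,    6,  360, 1224,   53,    0,   28,
        370, 1272,   54,    0,    0,    0,    0,    0]), array([-0.004, -0.002,  0.   ,  0.002,  0.004,  0.006,  0.008,  0.01 ,
        0.012,  0.014,  0.016,  0.018,  0.02 ,  0.022,  0.024,  0.026,
        0.028,  0.03 ,  0.032,  0.034]))
clock 13.93 pos [ 0.4921 -0.4774  0.2842] toolZ [ 0.992  0.128 -0.   ] toolY [-0.128  0.992  0.001] F [-0.8  1.  -0.6] w 0.0
 shift mm (tool now) [44.2 69.7  1.9] turn deg [-0.14 -0.   -0.03]  shift in target axes [44.2 69.8  2. ]
```

View pics/w9.png

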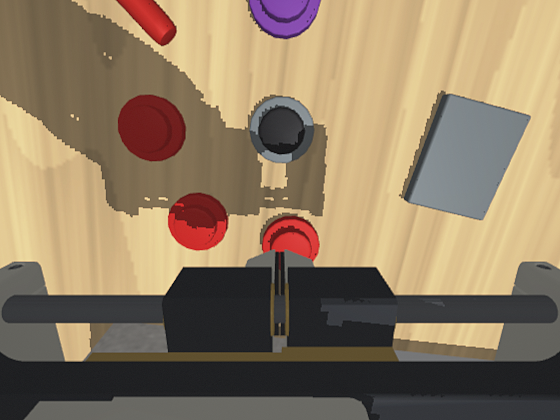

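The view shows the black button on its grey ring at (282,128), with reds and purple around it. Measured centre is (0.483, -0.4095), the cap is 34 mm across and its top is at z=0.021, which fits. I'll move over it and press.

>>> arm_command:
  motion:
    - [0,0,34,0,0,0,0]
    - [0,0,34.5,-0.5,0,0,0]
    - [0,35,0,0,0,0,0]
    - [0,30,0,0,0,0,0]
    - [0,10,0,0,0,0,0]

```text
clock: 14.55
position: [0.4835, -0.4056, 0.2086]
ee_rot: [-0.103, 1.57, 0.108]
force: [0.1, 0.9, 0.5]
width: 0.01
```

```bash
python3 -c "
from h import *
plan([.4827,-.4095],.1987,RY)"
```

```text
clock 14.55 pos [ 0.4835 -0.4056  0.2086] toolZ [ 0.991  0.134 -0.001] toolY [-0.134  0.991  0.003] F [0.1 0.9 0.5] w 0.01
 shift mm (tool now) [ 9.9 -3.8 -1.3] turn deg [ 0.19 -0.08 -0.17]  shift in target axes [ 9.9 -3.8 -1.3]
```

>>> arm_command:
  motion:
    - [0,6,-3.5,-1,0,0,0]
    - [0,5,0,0,0,0,0]
    - [0,2,0,0,0,0,0]
    - [0,1.5,0,0,0,0,0]
    - [0,0.5,0,0,0,0,0]

```text
clock: 15.18
position: [0.4832, -0.4118, 0.1959]
ee_rot: [-0.104, 1.567, 0.103]
force: [0.8, -0.5, 3.6]
width: 0.005
```

>>> arm_command:
  motion:
    - [0,1.5,0,0,0,0,0]
    - [0,1.5,0,0,0,0,0]
    - [0,1,0,0,0,0,0]
    - [0,0,0,0,0,0,0]

```text
clock: 15.68
position: [0.4833, -0.4117, 0.1939]
ee_rot: [-0.105, 1.567, 0.102]
force: [-5.4, 1.4, 27.5]
width: 0.001
```

The button bottomed out at 27 N. Releasing now.

>>> arm_command:
  motion:
    - [0,-3,0,0,0,0,0]
    - [0,-15,0,0,0,0,0]
    - [0,-40,0,0,0,0,0]
    - [0,-40,-40,0,0,0,0]
    - [0,-20,-40,0,0,0,0]

```text
clock: 16.3
position: [0.4939, -0.4912, 0.3124]
ee_rot: [-0.105, 1.566, 0.104]
force: [0.6, -0.5, -0.6]
width: 0.001
```

>>> arm_command:
  motion:
    - [0,-20,-40,0,0,0,0]
    - [0,0,-40,0,0,0,0]
    - [0,0,0,0,0,0,0]

```text
clock: 16.68
position: [0.5024, -0.573, 0.3286]
ee_rot: [-0.101, 1.57, 0.1]
force: [-0.9, -0.1, -0.5]
width: -0.002
```

```bash
python3 - <<'E'
from h import *
im=get_image("top");g=im["frame"]
c1=cv2.resize(g[150:275,90:330][:,:,::-1],(800,417),interpolation=cv2.INTER_CUBIC);cv2.imwrite("pics/end.png",c1)
z=im["range_z"];H,W=z.shape;K=im["K"];uu,vv=np.meshgrid(np.arange(W),np.arange(H));r=R.from_rotvec(im["rotation"]).as_matrix()
P=np.stack([(uu-K[0,2])/K[0,0]*z,(vv-K[1,2])/K[1,1]*z,z],-1)@r.T+im["origin"]
q=P[(abs(P[...,2]-.018)<.004)&(abs(P[...,0]-.52)<.1)&(abs(P[...,1]-.13)<.04)];e=np.array([w2r(p) for p in q[:,:2]])*1000
e=e[abs(e[:,0])<40];print("rear edge y",np.percentile(e[:,1],1),"n",len(e))
b=P[np.hypot(P[...,0]-.483,P[...,1]+.4095)<.013];print("button z",np.median(b[:,2]))
for t in("jar","plug","bucket","bottle"): print(t,[np.round(d["point"],3).tolist() for d in pinpoint("top",t)[:1]])
s=arm.observe();print(s["clock"],s["position"],s["force"])
E
```

```text
rear edge y -109.06416816100963 n 759
button z 0.022182074458338752
jar [[0.496, 0.389, 0.001]]
plug [[0.51, 0.22, 0.061]]
bucket [[0.717, 0.13, -0.001]]
bottle [[0.724, 0.288, -0.004]]
16.925 [ 0.50436367 -0.56860703  0.32927591] [ 0.14865488  0.2527187  -0.12095088]
```

View pics/end.png

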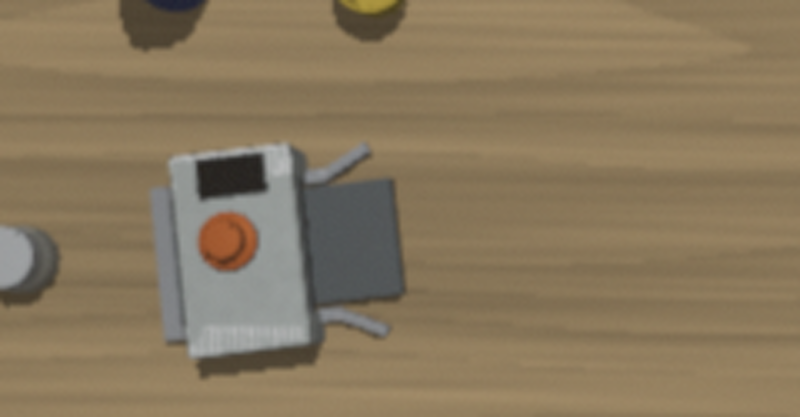

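The carrier is square in the lane, with its rear edge at y≈-109 mm. The button is back up at z≈0.022, the other things are where they were, and the robot is clear. Handing in.

```bash
python3 -c "
from h import *
print(arm.sign_off())"
```

```text
the job is handed in; nothing more can be done
None
```

I pushed the carrier lid end first into the lane until it was against the end stop, then pressed the black start button and let it spring back. I handed the job in at about 17 s of robot time.

- **Carrier:** the force rose to 9 N with no further advance. The rear edge measured at reader y ≈ -109 mm (expected -110), x ≈ -1 mm, angle below 0.3°.
- **Button:** it was pressed until it bottomed out at 27 N. Afterwards its top measured 22 mm, against 21 mm before.
- **Other things:** the jar and bucket were within 2 mm of their first readings. The plug and bottle were found where they belong but had no first reading to compare with. The offcut, spade and spool were not re-measured; I saw no contact with them.
- **Lid:** it was last seen centred in its pocket partway through the push. Under the bridge it is hidden, so I could not check its final seat.

The final one-second check gave no verdict.

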